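# Rack the empty tray at the night-market stall

## Task

Pick up the empty tray from the counter by its black handle and slide it into the tray rack on the middle pair of rails, just above the loaded tray, pushing it in until it meets the back stop. Leave it lying level on both middle rails, and do not disturb the loaded tray below.

Things in the scene. Friction and masses are not known exactly. Their poses are not given: they have to be found in the camera images.
- tray: Empty aluminium tray on the counter, 0.2-0.4 kg: sheet 150 mm long (x) by 170 wide (y), 4 thick, rim 16 high. Origin: centre of the sheet's underside, z up; +x points away from the handle and enters the rack first. At -x a stem carries an upright black grip block, 36 mm (x) by 24 (y), from 2 to 46 mm above the underside, centred at x = -150, y = 0: pinch it across y from above.
- rack: Open steel rack, fixed, roofless. Three pairs of ledges (4 mm thick, x -80 to +80 mm), top faces 50, 120, 190 mm above its origin; posts end at 246. Clear width (y) 194 mm between side guides, 134 between ledges of a pair. Trays enter at -x, sliding along +x to back stop bars at x = +76, 3 to 17 mm above each ledge. Origin: centre in plan, 0 to 30 mm above the counter (leg height varies).
- mid_home (a point): Point where the tray's origin lies when the tray is fully home on the middle rails: the rack's centre in plan, at the height of the middle ledges' top faces (120 mm above the rack's origin). Axes as the rack's, x pointing into the rack.
- loaded_tray: A tray of the same shape and handle, filled with small lidded pots reaching 34 mm above its underside, 0.7 kg, already on the bottom rails, its handle sticking out of the open side. Same origin and axes as the empty tray. Must stay where it is.

How it is judged:
At the end, for the whole second after the job is handed in: The empty tray lies released and at rest on the middle pair of rails: within 15 mm of fully home along the rails, within 20 mm sideways and 8 mm in height, level within about 6 degrees and straight within about 11 degrees; the loaded tray is within 30 mm of where it was (x of tray in the frame of mid_home between -0.015 and 0.015 m and y of tray in the frame of mid_home between -0.02 and 0.02 m and z of tray in the frame of mid_home between -0.008 and 0.008 m and angle between the z axis of tray and the z axis of rack, either way round below 0.1 rad and angle between the x axis of tray and the x axis of rack, either way round below 0.2 rad and linear speed of tray below 0.02 m/s and distance of loaded_tray from where it was at the start of the episode below 0.03 m); the robot touches nothing.
It fails at once if the loaded tray is pushed or lifted more than 30 mm from its place (distance of loaded_tray from where it was at the start of the episode above 0.03 m).
It also fails if it takes over 42 s, if anything falls off the work surface, if the arm or the gripper's body presses on something with over 40 N, if the wrist force passes 120 N, or if a joint passes its speed limit or range.

## Robot

A 6-joint arm with a two-finger parallel gripper is mounted at the origin on the work surface. World frame = base frame: x ahead of the robot, y to its left, z up, the work surface at z = 0. Lengths are in m, angles in rad, forces in N, time in s.
With the tool pointing down it reaches from about 0.375 to 0.975 m from the base axis. Payload 3.8 kg.
Tool frame: the origin (TCP) lies at the very end of the fingers, on their centre line; the grasp point (between the pads) lies 19 mm behind it; z points along the fingers, y is the line along which they close (so a half turn about z gives the same grasp; the last joint's range is limited). The gripper opens to 88 mm and grips with 3 to 60 N. Pads are 18 mm wide; open, the fingers measure 123 mm over their backs; the gripper's body (75 mm by 187 mm) begins 45 mm behind the grasp point.
Start: joints at [-1.258, 0.264, 1.604, -0, 1.274, -0.037], TCP at [0.231, -0.634, 0.239] pointing down, gripper open.
Joint ranges: [-2.63, 2.63], [-0.94, 2.18], [0.31, 2.57], [-1.31, 4.45], [0, 2.66], [-2.55, 2.55]. Speed limits (rad/s): [2.57, 2.57, 3.14, 3.14, 3.14, 3.14].

## Interface

Orientations are given as [roll, pitch, yaw] about the fixed x, y, z axes, in that order (R = Rz(yaw) Ry(pitch) Rx(roll)).
In Python, from plant import robot, viewer gives the robot as it stands.
- The arm moves only by the tool move_arm, never from a script. Its argument "commands" is a list of rows, each an object of numbers: "hand": the opening, from -1 (shut) to 1 (fully open), so that 0 is half open; "tx", "ty", "tz": the shift along the tool's x, y, z in mm; "yaw": the turn about the tool's z in degrees. In form: [{"hand": .., "tx": .., "ty": .., "tz": .., "yaw": ..}, ...]. A call has 1 to 12 rows; each row shifts and turns the commanded pose from where the row before left it, along the tool's axes as they then stand; what a row does not reach is not made up. A row lasts 1/8 s, in which the tool goes at most 62.5 mm and 10.7 degrees, less where a joint would pass 70% of its speed; a pose out of reach is approached as far as the arm can. A call is refused whole if a number of a shift passes 62.5 or a number of a turn 10.7, either way. A call with a gripper value outside its range is refused whole. The fingers move at their own pace and stop on an object; "grip_force" is the grip in N (left out, the last holds). Time passes only in rows, so rows that do not move let the fingers close. It gives the time, the measured TCP pose, the force, the opening and the grip force at its end, in the units of the state.
- robot.state(): the state, without advancing time (a new reading comes with each control period).
- viewer.read_camera(name): name is "scene" or "top"; returns the picture (480x640x3 uint8, red, green, blue); there is no depth.
- viewer.camera_info(name): a dict with "fx", "fy", "cx", "cy" (pixels), "origin" and "rotation" of the camera in the world. Camera axes: x right, y up, looking along -z (the intrinsics and any distortion apply to the point x, -y, -z); pixel columns grow to the right and rows downward; lengths in m; the calibration is good to about 2 mm. A picture is of the moment at which its call begins. camera_info takes no time and is no camera call.
- robot.job_done(): hands the job in; it is judged then, once.
The state is a dict: "time_s": time; "qpos": joint angles; "qd": joint speeds; "joint_efforts": joint torques, N m; "position": TCP position; "ee_rot": TCP orientation; "contact_force": force on the tool from outside, world axes, zero at the start; "wrist_torque": the same for the moment, N m; "gripper_width": opening from 0.0 (shut) to 1.0 (fully open); "grasp_force": force on a finger pad.
Only numpy, scipy, OpenCV 4.12 (cv2) and the standard library are available. Lean on these libraries where they do the work, as an engineer would, in place of code of your own. Each camera call takes 0.05 s, during which the arm holds its last target. There are 200 camera calls.

## Working session

There is one attempt and no reset: what is moved stays moved. The work goes in short steps, Python scripts to look and compute and a tool call to move; the robot and the scene stay as the last step left them, time stands still between calls to the robot, and variables do not carry over. Pictures are saved under pics/ and viewed, at most 10 in all, crops included, and the job is handed in when it is done.

Besides the shell and the picture viewer there is one more tool, called after "Emit:" by a JSON object that holds its "op" and its "data". move_arm: Moves the arm, as the interface text tells. Its arguments: {"type":"object","properties":{"commands":{"type":"array"},"grip_force":{"type":"number"}},"required":["commands"]}

```bash
mkdir -p pics; python3 - <<'E'
from plant import robot, viewer
import cv2, numpy as np
for n in("scene","top"):
    cv2.imwrite(f"pics/{n}0.png",viewer.read_camera(n)[:,:,::-1]); print(n,viewer.camera_info(n))
print(robot.state())
E
```

```text
scene {'fx': 577.4832059343562, 'fy': 577.4832059343562, 'cx': 329.50112983770566, 'cy': 241.79103662220658, 'origin': array([0.88602104, 0.53861146, 1.02614508]), 'rotation': array([0.6028696 , 0.0161408 , 2.43907445])}
top {'fx': 452.1705227510925, 'fy': 452.1705227510925, 'cx': 320.26877125934493, 'cy': 245.57983205449804, 'origin': array([0.38546071, 0.05944187, 0.88671646]), 'rotation': array([ 0.16864698,  0.02057672, -1.59279803])}
{'time_s': 0.1, 'qpos': array([-1.25790390e+00,  2.64662474e-01,  1.60520866e+00,  2.70301830e-05,
        1.27366986e+00, -3.69321803e-02]), 'qd': array([-1.23720627e-04, -8.47382770e-04, -5.28287486e-03, -4.88977212e-06,
        6.41462759e-04, -8.71683820e-04]), 'joint_efforts': array([-4.49097488e-04, -5.03617501e+01, -3.58070898e+01,  7.30294548e-02,
        2.32910039e-02, -6.77286152e-05]), 'position': array([ 0.23114044, -0.63353342,  0.23753837]), 'ee_rot': array([-3.13964660e+00, -9.77525674e-05,  3.49816572e-01]), 'contact_force': array([ 0.0435871 , -0.15028787, -0.13241049]), 'wrist_torque': array([-0.00986983, -0.00336354,  0.00887058]), 'grasp_force': 0.0, 'gripper_width': 0.998303438989709}
```

View pics/scene0.png

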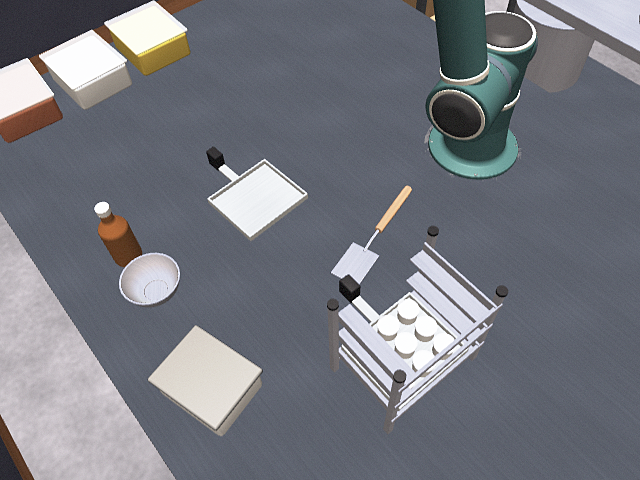

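View pics/top0.png

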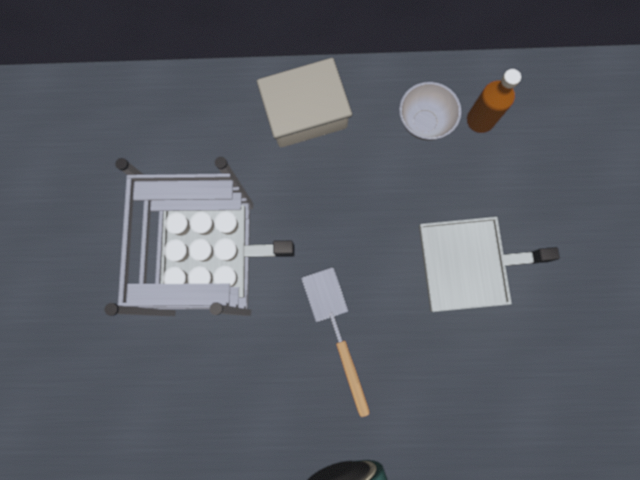

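Top view: rack at left with its open side facing right (world −y), post caps at about (122,164), (221,163), (112,309) and (216,309). The tray is at (465,264), with its handle at (547,254). Scene view: caps at (333,305), (433,231), (399,377) and (502,291), tray handle at (215,157).

```bash
cat > h.py <<'E'
import numpy as np, cv2
from scipy.spatial.transform import Rotation as R
from plant import robot, viewer
def ray(n,p):
    c=viewer.camera_info(n)
    d=np.array([(p[0]-c['cx'])/c['fx'],-(p[1]-c['cy'])/c['fy'],-1])
    return c['origin'],R.from_euler('xyz',c['rotation']).apply(d/np.linalg.norm(d))
def plane(n,p,z):
    o,d=ray(n,p); return o+d*(z-o[2])/d[2]
def tri(p,q):
    o,d=ray('scene',p);a,b=ray('top',q)
    s=np.linalg.lstsq(np.c_[d,-b],a-o,rcond=None)[0]
    P,Q=o+s[0]*d,a+s[1]*b
    return (P+Q)/2,np.linalg.norm(P-Q)
def dark(im,p,r=13,th=45):
    m=(im.max(2)<th).astype(np.uint8)
    n,l,s,c=cv2.connectedComponentsWithStats(m)
    k=[i for i in range(1,n) if s[i,4]>15]
    i=min(k,key=lambda i:np.hypot(*(c[i]-p)))
    return c[i],s[i]
E
python3 - <<'E'
from h import *
S=cv2.imread('pics/scene0.png');T=cv2.imread('pics/top0.png')
ss=[(333,305),(433,231),(399,377),(502,291)];tt=[(122,164),(221,163),(112,309),(216,309)]
for p in ss: print('S',p,*dark(S,p))
for p in tt: print('T',p,*dark(T,p,th=35))
for q in tt: print(q,[(np.round(tri(p,q)[0],3),round(tri(p,q)[1],3)) for p in ss if tri(p,q)[1]<.02])
# tray
m=(T.min(2)>110).astype(np.uint8); m[:,:400]=0;m[:200]=0
m=cv2.morphologyEx(m,cv2.MORPH_OPEN,np.ones((25,25)))
c=max(cv2.findContours(m,0,2)[0],key=cv2.contourArea);r=cv2.minAreaRect(c)
B=cv2.boxPoints(r);W=np.array([plane('top',b,.014) for b in B]);print(B,W.round(4),np.linalg.norm(np.roll(W,1,0)-W,axis=1),W.mean(0))
print('handle',dark(T,(547,254),th=40),dark(S,(215,157)),plane('top',(547,254),.046),tri((215,154),(547,254)))
print('loaded handle',tri((349,285),(283,247)))
E
```

```text
S (333, 305) [348.34782609 292.21256039] [339 281  21  22 207]
S (433, 231) [432.05882353 234.        ] [428 232  10   4  17]
S (399, 377) [348.34782609 292.21256039] [339 281  21  22 207]
S (502, 291) [499.68181818 294.18181818] [496 289  10   8  22]
T (122, 164) [339.56661046 470.23102867] [309 462  60  18 593]
T (221, 163) [536.60869565 256.        ] [534 251   7  11  46]
T (112, 309) [339.56661046 470.23102867] [309 462  60  18 593]
T (216, 309) [339.56661046 470.23102867] [309 462  60  18 593]
(122, 164) [(array([0.625, 0.362, 0.25 ]), np.float64(0.001))]
(221, 163) [(array([0.622, 0.215, 0.25 ]), np.float64(0.001))]
(112, 309) [(array([0.411, 0.366, 0.251]), np.float64(0.001))]
(216, 309) [(array([0.408, 0.218, 0.251]), np.float64(0.0))]
[[420.2315  222.93037]
 [501.30566 215.209  ]
 [509.8225  304.636  ]
 [428.74835 312.35736]] [[ 0.5746 -0.1234  0.014 ]
 [ 0.5859 -0.2828  0.014 ]
 [ 0.4115 -0.2834  0.014 ]
 [ 0.4004 -0.1292  0.014 ]] [0.17423857 0.15980859 0.17437267 0.15453336] [ 0.49310342 -0.20468437  0.014     ]
handle (array([537.16666667, 256.3030303 ]), array([534, 250,   9,  12,  66], dtype=int32)) (array([215.71165644, 160.60122699]), array([207, 151,  18,  20, 163], dtype=int32)) [ 0.50232553 -0.34797727  0.046     ] (array([ 0.50258072, -0.34862794,  0.04501763]), np.float64(0.000381621517952239))
loaded handle (array([0.51954168, 0.1388014 , 0.09684294]), np.float64(0.0003149655993017021))
```

```bash
python3 - <<'E'
import cv2
T=cv2.imread('pics/top0.png');S=cv2.imread('pics/scene0.png')
a=cv2.resize(T[140:330,90:310],None,fx=1.8,fy=1.8,interpolation=2)
b=cv2.resize(T[200:320,410:570],None,fx=2.4,fy=2.4,interpolation=2)
c=cv2.resize(S[140:250,190:320],None,fx=2.4,fy=2.4,interpolation=2)
import numpy as np
o=np.zeros((600,800,3),np.uint8);o[:342,:396]=a;o[:288,400:784]=b;o[300:564,400:712]=c
cv2.imwrite('pics/c1.png',o)
E
```

```text
(no output)
```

View pics/c1.png

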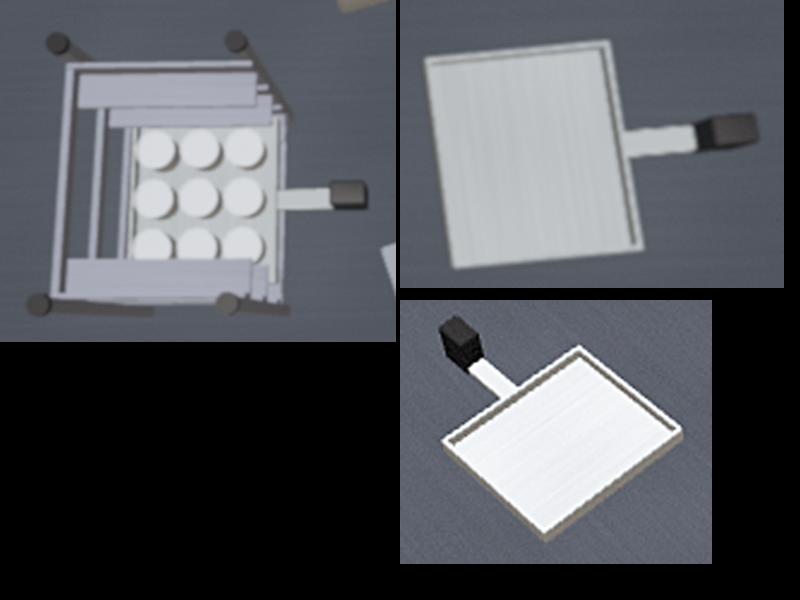

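The crop gives the outer rim corners and the handle's top face (centre about (550,254)). The rack caps sit at z≈0.250, so leg height is about 4 mm.

```bash
python3 - <<'E'
from h import *
px=[(420.4,223.8),(497.1,217.5),(511.3,302.9),(432.1,311.3)]
W=np.array([plane('top',p,.016) for p in px]);print(W.round(4),np.linalg.norm(np.roll(W,1,0)-W,axis=1).round(4))
c=W.mean(0); e=W[0]+W[3]-W[1]-W[2]; f=W[0]+W[1]-W[2]-W[3]
print(c,np.degrees(np.arctan2(e[1],e[0])),np.degrees(np.arctan2(f[1],f[0])))
h=plane('top',(550,254.2),.046);d=c-h;print(h,np.linalg.norm(d[:2]),np.degrees(np.arctan2(d[1],d[0])))
s=robot.state();print(s['position'],np.degrees(s['ee_rot']))
# tool shift from current in tool axes (xyz) to 100 mm above
Rm=R.from_euler('xyz',s['ee_rot']); print(Rm.inv().apply(np.r_[h[:2],.12]-s['position'])*1e3)
E
```

```text
[[ 0.5724 -0.1232  0.016 ]
 [ 0.581  -0.2734  0.016 ]
 [ 0.4146 -0.2857  0.016 ]
 [ 0.4023 -0.1352  0.016 ]] [0.1706 0.1505 0.1669 0.1509]
[ 0.49258465 -0.2043738   0.016     ] 93.99959505224781 4.132507468750642
[ 0.50181137 -0.35346148  0.046     ] 0.14937292255321558 93.54139592342682
[ 0.23114044 -0.63353342  0.23753837] [-1.79888499e+02 -5.60080955e-03  2.00430132e+01]
[ 350.25421017 -170.11459052  117.90387975]
```

Emit:
{"op": "move_arm", "data": {"commands": [{"hand": 1,"tx": 35,"ty": -17,"tz": 0,"yaw": 0},{"hand": 1,"tx": 35,"ty": -17,"tz": 0,"yaw": 0},{"hand": 1,"tx": 35,"ty": -17,"tz": 0,"yaw": 0},{"hand": 1,"tx": 35,"ty": -17,"tz": 0,"yaw": 0},{"hand": 1,"tx": 35,"ty": -17,"tz": 0,"yaw": 0},{"hand": 1,"tx": 35,"ty": -17,"tz": 0,"yaw": 0},{"hand": 1,"tx": 35,"ty": -17,"tz": 0,"yaw": 0},{"hand": 1,"tx": 35,"ty": -17,"tz": 0,"yaw": 0},{"hand": 1,"tx": 35,"ty": -17,"tz": 0,"yaw": 0},{"hand": 1,"tx": 35,"ty": -17,"tz": 0,"yaw": 0},{"hand": 1,"tx": 0,"ty": 0,"tz": 0,"yaw": 0}]}}

```text
time_s: 1.48
position: [0.5031, -0.3524, 0.2381]
ee_rot: [-3.141, 0.0, 0.353]
contact_force: [-0.1, -0.6, 0.3]
gripper_width: 0.999
grasp_force: 0.0
```

Emit:
{"op": "move_arm", "data": {"commands": [{"yaw": -9.25},{"yaw": -9.25},{"yaw": -9.25},{"yaw": -9.25},{"yaw": -9.25},{"yaw": -9.25},{"yaw": -9.25},{"yaw": -9.25},{"yaw": 0},{"yaw": 0}]}}

```text
schema error: expected keys hand, tx, ty, tz, yaw
```

```bash
cat > go.py <<'E'
import sys
from h import *
t=np.array([float(v) for v in sys.argv[1:4]]); s=robot.state()
print(s['time_s'],s['position'].round(4),np.degrees(s['ee_rot']).round(2),'F',s['contact_force'].round(1),'w',round(s['gripper_width'],3),round(s['grasp_force'],1))
print('tool shift mm',(R.from_euler('xyz',s['ee_rot']).inv().apply(t-s['position'])*1e3).round(1))
E
python3 go.py .502 -.353 .006
```

```text
1.475 [ 0.5031 -0.3524  0.2381] [-1.7994e+02  1.0000e-02  2.0250e+01] F [-0.1 -0.6  0.3] w 0.999 0.0
tool shift mm [ -1.2   0.4 232.1]
```

Emit:
{"op": "move_arm", "data": {"commands": [{"hand": 1,"tx": 0,"ty": 0,"tz": 10,"yaw": -9.25},{"hand": 1,"tx": 0,"ty": 0,"tz": 10,"yaw": -9.25},{"hand": 1,"tx": 0,"ty": 0,"tz": 10,"yaw": -9.25},{"hand": 1,"tx": 0,"ty": 0,"tz": 10,"yaw": -9.25},{"hand": 1,"tx": 0,"ty": 0,"tz": 10,"yaw": -9.25},{"hand": 1,"tx": 0,"ty": 0,"tz": 10,"yaw": -9.25},{"hand": 1,"tx": 0,"ty": 0,"tz": 10,"yaw": -9.25},{"hand": 1,"tx": 0,"ty": 0,"tz": 10,"yaw": -9.25},{"hand": 1,"tx": 0,"ty": 0,"tz": 20,"yaw": 0},{"hand": 1,"tx": 0,"ty": 0,"tz": 20,"yaw": 0},{"hand": 1,"tx": 0,"ty": 0,"tz": 20,"yaw": 0},{"hand": 1,"tx": 0,"ty": 0,"tz": 0,"yaw": 0}]}}

```text
time_s: 2.98
position: [0.5001, -0.3532, 0.0956]
ee_rot: [-3.138, -0.004, 1.641]
contact_force: [0.1, 0.2, -0.3]
gripper_width: 0.998
grasp_force: 0.0
```

```bash
python3 go.py .502 -.353 .006
```

```text
2.975 [ 0.5001 -0.3532  0.0956] [-179.77   -0.2    94.  ] F [ 0.1  0.2 -0.3] w 0.998 0.0
tool shift mm [-0.2  2.3 89.6]
```

Emit:
{"op": "move_arm", "data": {"commands": [{"hand": 1,"tx": 0,"ty": 2,"tz": 20,"yaw": 0},{"hand": 1,"tx": 0,"ty": 0,"tz": 20,"yaw": 0},{"hand": 1,"tx": 0,"ty": 0,"tz": 20,"yaw": 0},{"hand": 1,"tx": 0,"ty": 0,"tz": 18,"yaw": 0},{"hand": 1,"tx": 0,"ty": 0,"tz": 10,"yaw": 0},{"hand": 1,"tx": 0,"ty": 0,"tz": 0,"yaw": 0},{"hand": -1,"tx": 0,"ty": 0,"tz": 0,"yaw": 0},{"hand": -1,"tx": 0,"ty": 0,"tz": 0,"yaw": 0},{"hand": -1,"tx": 0,"ty": 0,"tz": 0,"yaw": 0},{"hand": -1,"tx": 0,"ty": 0,"tz": 0,"yaw": 0},{"hand": -1,"tx": 0,"ty": 0,"tz": 0,"yaw": 0},{"hand": -1,"tx": 0,"ty": 0,"tz": 0,"yaw": 0}], "grip_force": 58}}

```text
time_s: 4.47
position: [0.5039, -0.3543, 0.0107]
ee_rot: [3.142, 0.0, 1.641]
contact_force: [-0.2, 0.8, -0.3]
gripper_width: 0.345
grasp_force: 0.0
```

```bash
python3 go.py .514 -.06 .135
```

```text
4.475 [ 0.5039 -0.3543  0.0107] [180.     0.    94.04] F [-0.2  0.8 -0.3] w 0.345 0.0
tool shift mm [ 292.9   30.9 -124.3]
```

Emit:
{"op": "move_arm", "data": {"commands": [{"hand": -1,"tx": 0,"ty": 0,"tz": 3,"yaw": 0},{"hand": -1,"tx": 0,"ty": 0,"tz": 0,"yaw": 0},{"hand": -1,"tx": 0,"ty": 0,"tz": 0,"yaw": 0},{"hand": -1,"tx": 0,"ty": 0,"tz": 0,"yaw": 0},{"hand": -1,"tx": 0,"ty": 0,"tz": -6,"yaw": 0},{"hand": -1,"tx": 0,"ty": 0,"tz": -12,"yaw": 0},{"hand": -1,"tx": 0,"ty": 0,"tz": -12,"yaw": 0},{"hand": -1,"tx": 0,"ty": 0,"tz": -12,"yaw": 0},{"hand": -1,"tx": 0,"ty": 0,"tz": -6,"yaw": 0},{"hand": -1,"tx": 0,"ty": 0,"tz": 0,"yaw": 0}]}}

```text
time_s: 5.72
position: [0.5043, -0.3547, 0.0566]
ee_rot: [3.14, 0.001, 1.641]
contact_force: [-0.7, 0.1, -2.6]
gripper_width: 0.266
grasp_force: 58.0
```

```bash
python3 go.py .514 -.06 .135; python3 - <<'E'
from h import *
S=viewer.read_camera('scene')[:,:,::-1];T=viewer.read_camera('top')[:,:,::-1]
o=np.hstack([cv2.resize(S[80:280,150:350],(400,400)),cv2.resize(T[170:370,400:600],(400,400))])
cv2.imwrite('pics/l1.png',o)
E
```

```text
5.725 [ 0.5043 -0.3547  0.0566] [1.7994e+02 6.0000e-02 9.4040e+01] F [-0.7  0.1 -2.6] w 0.266 58.0
tool shift mm [293.2  30.5 -78.7]
```

View pics/l1.png

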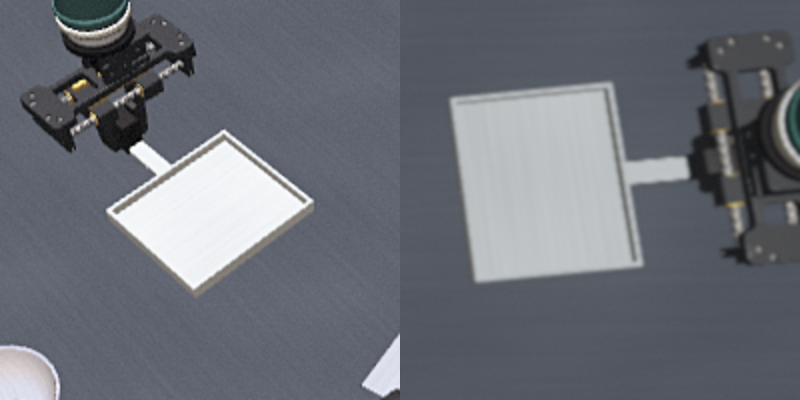

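The tray is lifted by its handle. I see its four rim corners in both views and will triangulate them for droop.

```bash
python3 - <<'E'
from h import *
s=[(203.5,185.5),(262,146),(248,223.5),(306.5,182)];t=[(505.5,211.5),(521,302.5),(425,219),(437,310.5)]
P=[]
for a,b in zip(s,t): p,e=tri(a,b);P.append(p);print(p.round(4),round(e,4))
P=np.array(P);c=P.mean(0);e=P[2]+P[3]-P[0]-P[1];print(c,np.degrees(np.arctan2(e[1],e[0])),'droop',np.degrees(np.arctan2(-e[2],np.hypot(e[0],e[1]))))
E
```

```text
[ 0.5811 -0.2715  0.0631] 0.0009
[ 0.4132 -0.285   0.0604] 0.001
[ 0.5696 -0.1207  0.068 ] 0.0014
[ 0.4026 -0.1347  0.0581] 0.0001
[ 0.49163538 -0.20296327  0.06240335] 94.1892526537353 droop -0.4929819299470402
```

Emit:
{"op": "move_arm", "data": {"commands": [{"hand": -1,"tx": 0,"ty": 0,"tz": -8,"yaw": 0},{"hand": -1,"tx": 0,"ty": 0,"tz": -16,"yaw": 0},{"hand": -1,"tx": 0,"ty": 0,"tz": -16,"yaw": 0.5},{"hand": -1,"tx": 0,"ty": 0,"tz": -16,"yaw": 1.5},{"hand": -1,"tx": 0,"ty": 0,"tz": -16,"yaw": 1.5},{"hand": -1,"tx": 0,"ty": 0,"tz": -12,"yaw": 1.5},{"hand": -1,"tx": 15,"ty": 0,"tz": 0,"yaw": 0},{"hand": -1,"tx": 25,"ty": 0,"tz": 0,"yaw": 0},{"hand": -1,"tx": 25,"ty": 0,"tz": 0,"yaw": 0},{"hand": -1,"tx": 25,"ty": 0,"tz": 0,"yaw": 0},{"hand": -1,"tx": 15,"ty": 0,"tz": 0,"yaw": 0},{"hand": -1,"tx": 0,"ty": 0,"tz": 0,"yaw": 0}]}}

```text
time_s: 7.32
position: [0.5054, -0.2476, 0.1393]
ee_rot: [-3.141, -0.0, 1.556]
contact_force: [-1.1, -0.4, -2.6]
gripper_width: 0.268
grasp_force: 58.0
```

```bash
python3 go.py .510 -.065 .140
```

```text
7.325 [ 0.5054 -0.2476  0.1393] [-1.7995e+02 -2.0000e-02  8.9180e+01] F [-1.1 -0.4 -2.6] w 0.268 58.0
tool shift mm [182.6   2.   -0.6]
```

Emit:
{"op": "move_arm", "data": {"commands": [{"hand": -1,"tx": 12,"ty": 0,"tz": 0,"yaw": 0},{"hand": -1,"tx": 22,"ty": 1,"tz": 0,"yaw": 0},{"hand": -1,"tx": 25,"ty": 1,"tz": 0,"yaw": 0},{"hand": -1,"tx": 25,"ty": 0,"tz": 0,"yaw": 0},{"hand": -1,"tx": 25,"ty": 0,"tz": 0,"yaw": 0},{"hand": -1,"tx": 25,"ty": 0,"tz": 0,"yaw": 0},{"hand": -1,"tx": 25,"ty": 0,"tz": 0,"yaw": 0},{"hand": -1,"tx": 15,"ty": 0,"tz": 0,"yaw": 0},{"hand": -1,"tx": 8,"ty": 0,"tz": 0,"yaw": 0},{"hand": -1,"tx": 0,"ty": 0,"tz": 0,"yaw": 0}]}}

```text
time_s: 8.57
position: [0.5107, -0.0671, 0.1397]
ee_rot: [-3.142, 0.0, 1.555]
contact_force: [0.3, -0.3, -1.5]
gripper_width: 0.271
grasp_force: 58.0
```

```bash
python3 go.py .514 .140 .140; python3 - <<'E'
from h import *
S=viewer.read_camera('scene')[:,:,::-1];T=viewer.read_camera('top')[:,:,::-1]
o=np.hstack([cv2.resize(S[180:440,260:520],(400,400),interpolation=2),cv2.resize(T[120:360,90:330],(400,400),interpolation=2)])
cv2.imwrite('pics/l2.png',o)
E
```

```text
8.575 [ 0.5107 -0.0671  0.1397] [-1.800e+02  1.000e-02  8.909e+01] F [ 0.3 -0.3 -1.5] w 0.271 58.0
tool shift mm [207.2   0.   -0.3]
```

View pics/l2.png

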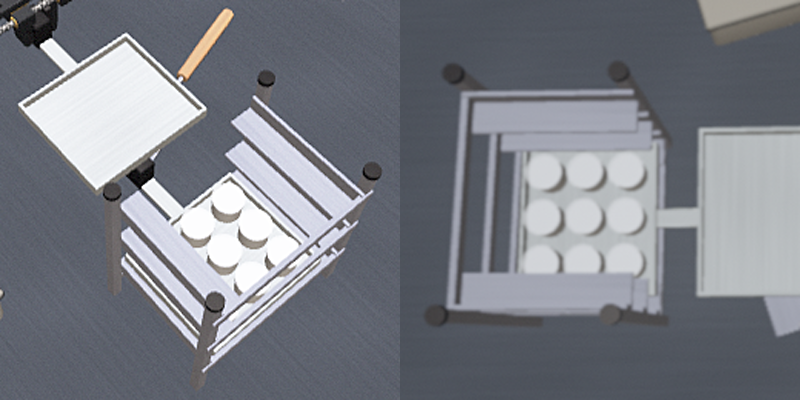

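The tray is in front of the rack, level, above the loaded tray's handle. The front rim corners in the top view are at (268.2,197.4) and (268.2,297.6).

```bash
python3 - <<'E'
from h import *
for p in[(268.2,197.4),(268.2,297.6)]: print(plane('top',p,.1465))
for p in[(618,71),(612,315),(452,73),(436,316)]: print(plane('top',((p[0]-400)/1.667+90,p[1]/1.667+120),.2505))
# scene front rim corners
print(tri((260+97/1.538,180+189/1.538),(268.2,197.4)),tri((260+206/1.538,180+108/1.538),(268.2,297.6)))
E
```

```text
[0.59693492 0.15836273 0.1465    ]
[0.42784884 0.15880683 0.1465    ]
[0.62244297 0.21470724 0.2505    ]
[0.40771124 0.21652984 0.2505    ]
[0.62496517 0.3634353  0.2505    ]
[0.41024919 0.36577752 0.2505    ]
(array([0.59678475, 0.15811955, 0.14743125]), np.float64(0.00033017341902876905)) (array([0.42811602, 0.15862384, 0.14601681]), np.float64(0.0006882470402888991))
```

Emit:
{"op": "move_arm", "data": {"commands": [{"hand": -1,"tx": 10,"ty": 1,"tz": 0,"yaw": 0},{"hand": -1,"tx": 18,"ty": 1,"tz": 0,"yaw": 0},{"hand": -1,"tx": 20,"ty": 0,"tz": 0,"yaw": 0},{"hand": -1,"tx": 20,"ty": 0,"tz": 0,"yaw": 0},{"hand": -1,"tx": 20,"ty": 0,"tz": 0,"yaw": 0},{"hand": -1,"tx": 20,"ty": 0,"tz": 0,"yaw": 0},{"hand": -1,"tx": 20,"ty": 0,"tz": 0,"yaw": 0},{"hand": -1,"tx": 15,"ty": 0,"tz": 0,"yaw": 0},{"hand": -1,"tx": 7,"ty": 0,"tz": 0,"yaw": 0},{"hand": -1,"tx": 0,"ty": 0,"tz": 0,"yaw": 0}]}}

```text
time_s: 9.93
position: [0.5151, 0.0829, 0.1397]
ee_rot: [-3.141, 0.0, 1.555]
contact_force: [0.5, -0.2, -2.2]
gripper_width: 0.267
grasp_force: 58.0
```

```bash
python3 go.py .514 .140 .134
```

```text
9.925 [0.5151 0.0829 0.1397] [-1.7999e+02  1.0000e-02  8.9090e+01] F [ 0.5 -0.2 -2.2] w 0.267 58.0
tool shift mm [57.  -2.   5.7]
```

Emit:
{"op": "move_arm", "data": {"commands": [{"hand": -1,"tx": 10,"ty": 0,"tz": 0,"yaw": 0},{"hand": -1,"tx": 15,"ty": 0,"tz": 0,"yaw": 0},{"hand": -1,"tx": 13,"ty": 0,"tz": 0,"yaw": 0},{"hand": -1,"tx": 7,"ty": 0,"tz": 0,"yaw": 0},{"hand": -1,"tx": 0,"ty": 0,"tz": 0,"yaw": 0},{"hand": -1,"tx": 0,"ty": 0,"tz": 2,"yaw": 0},{"hand": -1,"tx": 0,"ty": 0,"tz": 2,"yaw": 0},{"hand": -1,"tx": 0,"ty": 0,"tz": 0,"yaw": 0}]}}

```text
time_s: 10.92
position: [0.516, 0.1273, 0.1361]
ee_rot: [-3.142, -0.0, 1.554]
contact_force: [-1.3, -0.6, 0.6]
gripper_width: 0.268
grasp_force: 58.0
```

Emit:
{"op": "move_arm", "data": {"commands": [{"hand": -1,"tx": 0,"ty": 0,"tz": 1,"yaw": 0},{"hand": -1,"tx": 0,"ty": 0,"tz": 0,"yaw": 0}]}}

```text
time_s: 11.18
position: [0.5161, 0.1272, 0.1354]
ee_rot: [3.141, 0.0, 1.554]
contact_force: [-3.2, -3.2, 5.3]
gripper_width: 0.267
grasp_force: 58.0
```

Emit:
{"op": "move_arm", "data": {"commands": [{"hand": -1,"tx": 3,"ty": 0,"tz": -0.5,"yaw": 0},{"hand": -1,"tx": 3,"ty": 0,"tz": 0,"yaw": 0},{"hand": -1,"tx": 2,"ty": 0,"tz": 0,"yaw": 0},{"hand": -1,"tx": 2,"ty": 0,"tz": 0,"yaw": 0},{"hand": -1,"tx": 0,"ty": 0,"tz": 0,"yaw": 0}]}}

```text
time_s: 11.8
position: [0.5167, 0.1377, 0.1357]
ee_rot: [3.14, -0.0, 1.554]
contact_force: [-0.1, -3.9, 4.8]
gripper_width: 0.27
grasp_force: 58.0
```

```bash
python3 go.py .514 .140 .134
```

```text
11.8 [0.5167 0.1377 0.1357] [ 1.7993e+02 -1.0000e-02  8.9050e+01] F [-0.1 -3.9  4.8] w 0.27 58.0
tool shift mm [ 2.2 -2.7  1.7]
```

Emit:
{"op": "move_arm", "data": {"commands": [{"hand": -1,"tx": 1.5,"ty": 0,"tz": 0,"yaw": 0},{"hand": -1,"tx": 1.5,"ty": 0,"tz": 0,"yaw": 0},{"hand": -1,"tx": 0,"ty": 0,"tz": 0,"yaw": 0}]}}

```text
time_s: 12.18
position: [0.5167, 0.1406, 0.1357]
ee_rot: [3.14, 0.0, 1.554]
contact_force: [-0.2, -4.0, 5.1]
gripper_width: 0.261
grasp_force: 58.0
```

Emit:
{"op": "move_arm", "data": {"commands": [{"hand": -1,"tx": 1.5,"ty": 0,"tz": 0,"yaw": 0},{"hand": -1,"tx": 1.5,"ty": 0,"tz": 0,"yaw": 0},{"hand": -1,"tx": 0,"ty": 0,"tz": 0,"yaw": 0}]}}

```text
time_s: 12.55
position: [0.5166, 0.1409, 0.1357]
ee_rot: [3.141, 0.005, 1.555]
contact_force: [-0.3, -14.1, 7.9]
gripper_width: 0.272
grasp_force: 58.0
```

Back stop met at y≈0.141 (14 N). I'll back the command off and set the tray down, then release.

Emit:
{"op": "move_arm", "data": {"commands": [{"hand": -1,"tx": -2.5,"ty": 0,"tz": 0,"yaw": 0},{"hand": -1,"tx": 0,"ty": 0,"tz": 0,"yaw": 0},{"hand": -0.2,"tx": 0,"ty": 0,"tz": 0,"yaw": 0},{"hand": -0.2,"tx": 0,"ty": 0,"tz": 0,"yaw": 0},{"hand": -0.1,"tx": 0,"ty": 0,"tz": 0,"yaw": 0},{"hand": -0.1,"tx": 0,"ty": 0,"tz": 0,"yaw": 0},{"hand": -0.1,"tx": 0,"ty": 0,"tz": 0,"yaw": 0}]}}

```text
time_s: 13.42
position: [0.5161, 0.1412, 0.1351]
ee_rot: [-3.141, -0.0, 1.554]
contact_force: [-0.2, -0.1, 0.4]
gripper_width: 0.45
grasp_force: 0.0
```

```bash
python3 go.py .514 .140 .134; python3 - <<'E'
from h import *
S=viewer.read_camera('scene')[:,:,::-1];T=viewer.read_camera('top')[:,:,::-1]
o=np.hstack([cv2.resize(S[180:440,260:520],(400,400),interpolation=2),cv2.resize(T[120:360,90:330],(400,400),interpolation=2)])
cv2.imwrite('pics/l3.png',o)
E
```

```text
13.425 [0.5161 0.1412 0.1351] [-1.7999e+02 -1.0000e-02  8.9050e+01] F [-0.2 -0.1  0.4] w 0.45 0.0
tool shift mm [-1.2 -2.1  1.1]
```

View pics/l3.png

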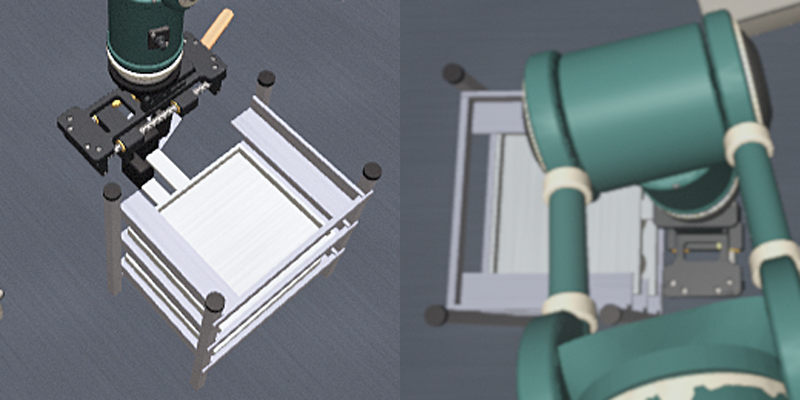

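The tray lies on the middle ledges, seen below the top ledges, with its back rim at the stop; the fingers are open around the handle. Next: withdraw straight up, opening no wider.

Emit:
{"op": "move_arm", "data": {"commands": [{"hand": 0.1,"tx": 0,"ty": 0,"tz": 0,"yaw": 0},{"hand": 0.1,"tx": 0,"ty": 0,"tz": -5,"yaw": 0},{"hand": 0.1,"tx": 0,"ty": 0,"tz": -12,"yaw": 0},{"hand": 0.1,"tx": 0,"ty": 0,"tz": -18,"yaw": 0},{"hand": 0.1,"tx": 0,"ty": 0,"tz": -20,"yaw": 0},{"hand": 0.1,"tx": 0,"ty": 0,"tz": -20,"yaw": 0},{"hand": 0.1,"tx": -30,"ty": 0,"tz": -20,"yaw": 0},{"hand": 0.1,"tx": -40,"ty": 0,"tz": 0,"yaw": 0},{"hand": 0.1,"tx": -40,"ty": 0,"tz": 0,"yaw": 0},{"hand": 0.1,"tx": -40,"ty": 0,"tz": 0,"yaw": 0},{"hand": 0.1,"tx": -40,"ty": 0,"tz": 0,"yaw": 0},{"hand": 0.1,"tx": -20,"ty": 0,"tz": 0,"yaw": 0}]}}

```text
time_s: 15.02
position: [0.513, -0.0709, 0.2321]
ee_rot: [3.139, 0.001, 1.552]
contact_force: [-0.5, 0.6, -0.8]
gripper_width: 0.551
grasp_force: 0.0
```

```bash
python3 go.py .514 .140 .134; python3 - <<'E'
from h import *
S=viewer.read_camera('scene')[:,:,::-1];T=viewer.read_camera('top')[:,:,::-1]
o=np.hstack([cv2.resize(S[180:440,260:520],(400,400),interpolation=2),cv2.resize(T[120:360,90:330],(400,400),interpolation=2)])
cv2.imwrite('pics/l4.png',o)
E
```

```text
15.025 [ 0.513  -0.0709  0.2321] [1.7987e+02 4.0000e-02 8.8940e+01] F [-0.5  0.6 -0.8] w 0.551 0.0
tool shift mm [211.   -3.1  97.9]
```

View pics/l4.png

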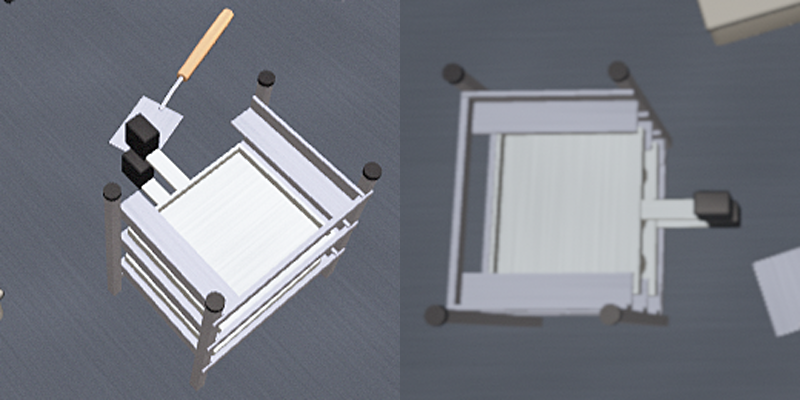

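The tray sits level on the middle rails against the stop bar, with its handle above the loaded tray's handle at (714,204) in the crop. One numeric check before handing in.

```bash
python3 - <<'E'
from h import *
h,e=tri((260+142/1.538,180+126/1.538),(90+313/1.667,120+203/1.667)); print(h,e)
y=np.radians(89);d=h[:2]+.15*np.array([np.cos(y),np.sin(y)])-[.5165,.290]; print('off home',d,h[2]-.046-.1245)
if abs(d).max()<.01 and abs(h[2]-.1705)<.007: print(robot.job_done())
E
```

```text
[0.51486431 0.13995749 0.17317101] 0.00100386241780207
off home [ 9.82171332e-04 -6.53564490e-05] 0.002671013531359401
the job is handed in; nothing more can be done
None
```

The empty tray is on the middle rails, pushed to the back stop and released. My last camera check put it within about 1 mm of home in plan and 3 mm in height. The loaded tray looked undisturbed in the final pictures, and the job was handed in at about 15 s; the judge's verdict was not shown.

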